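# Load the straw and bring the nipple bottle to the front

### The arm

A 6-joint arm with a two-finger parallel gripper is mounted at the origin on the work surface. World frame = base frame: x ahead of the robot, y to its left, z up, the work surface at z = 0. Lengths are in m, angles in rad, forces in N, time in s.
With the tool pointing down it reaches from about 0.35 to 0.775 m from the base axis. Payload 7.3 kg.
Tool frame: the origin (TCP) lies at the centre of the arm's flange, where the gripper is bolted on; the fingertips stand 178 mm ahead of it and the grasp point (between the pads) lies 159 mm ahead of it (tip_extent is the distance from the TCP to the fingertips, in m); z points along the fingers, y is the line along which they close (so a half turn about z gives the same grasp; the last joint's range is limited). The gripper opens to 92 mm and grips with 3 to 60 N. Pads are 19 mm wide; open, the fingers measure 130 mm over their backs; the gripper's body (75 mm by 190 mm) begins 47 mm behind the grasp point.
Start: joints at [-1.43, 0.342, 1.524, -0, 1.275, -0.146], TCP at [0.149, -0.504, 0.405] pointing down, gripper open.
Joint ranges: [-2.53, 2.53], [-0.77, 2.02], [0.04, 2.7], [-1, 4.14], [0.28, 2.66], [-3.11, 3.11]. Speed limits (rad/s): [2.57, 2.57, 3.14, 3.14, 3.14, 3.14].

### API

Orientations are given as [roll, pitch, yaw] about the fixed x, y, z axes, in that order (R = Rz(yaw) Ry(pitch) Rx(roll)).
In Python, from cell import * gives the robot as it stands.
- The arm moves only by the tool arm_command, never from a script. Its arguments are lists of equal length, an entry for each row: "xyz": the shift along the world's x, y, z in mm, a list of three; "spin": the turn about the world's z in degrees. In form: {"xyz": [[tx, ty, tz], ...], "spin": [spin, ...]}. A call has 1 to 20 rows; each row shifts and turns the commanded pose from where the row before left it; what a row does not reach is not made up. A row lasts 1/10 s, in which the tool goes at most 50 mm and 8.59 degrees, less where a joint would pass 70% of its speed; a pose out of reach is approached as far as the arm can. A call with a gripper value outside its range is refused whole. "jaw" is the opening, from -1 (shut) to 1 (fully open), set as the call begins (left out, the last holds). The fingers move at their own pace and stop on an object; "squeeze" is the grip in N (left out, the last holds). Time passes only in rows, so rows that do not move let the fingers close. It gives the time, the measured TCP pose, the force, the opening and the grip force at its end, in the units of the state.
- observe(): the state, without advancing time (a new reading comes with each control period).
- read_camera(name): name is "side" or "top" or "wrist"; returns a dict with "img" (384x512x3 uint8, red, green, blue), "depth" (384x512 float32, m along the optical axis (not along the pixel's ray), 0 where there is no reading), "fx", "fy", "cx", "cy" (pixels), "dist_coeffs" ([k1, k2, p1, p2, k3] as OpenCV has them; the pictures are not rectified), "world_from_camera" (4x4, takes a point from camera to world coordinates). Camera axes: x right, y up, looking along -z (the intrinsics and any distortion apply to the point x, -y, -z); pixel columns grow to the right and rows downward; lengths in m; the calibration is good to about 2 mm. A picture is of the moment at which its call begins.
- hand_in(): hands the job in; it is judged then, once.
The state is a dict: "time": time; "qpos": joint angles; "qvel": joint speeds; "joint_efforts": joint torques, N m; "tool_pos": TCP position; "tool_rot": TCP orientation; "contact_force": force on the tool from outside, world axes, zero at the start; "torque": the same for the moment, N m; "opening": finger opening in m; "grip_force": force on a finger pad.
Only numpy, scipy, OpenCV 4.12 (cv2) and the standard library are available. Lean on these libraries where they do the work, as an engineer would, in place of code of your own. Each camera call takes 0.05 s, during which the arm holds its last target. There are 200 camera calls.

### The job

Take the steel straw out of the white drying block and stand it in the stainless cup on the bottle carousel, and let go of it. Then gently turn the carousel until the bottle with the orange nipple stands at the front, right in line with the blue arrow, leaving the bottles and the cup standing in their rings and everything else on the counter where it is. Finish while still firmly holding the carousel, for instance by its handle, keeping it still there: do not let go.

Things in the scene. Friction and masses are not known exactly. Their poses are not given: they have to be found in the camera images.
- straw: steel drinking straw with a green band, a rod 12 mm in diameter and 160 mm long, 30 g; it starts standing in the drying block, leaning a few degrees at most, its upper 120 mm free. Origin at the centre of its foot (lower end), z along it to its top
- straw_foot (a point): centre of the straw's lower end (same point as the straw's origin)
- drying_block: white ceramic block, 70 x 70 mm, 50 mm high, fixed; in its top centre a round hole 14 mm wide and 40 mm deep holds the straw. Origin at the centre of its underside, on the counter
- straw_cup: loose stainless cup standing in one of the four rings of the carousel; outer radius 30 mm at the foot, 31 mm at the rim, 100 mm high, wall 3 mm, floor 4 mm thick, 160 g. Origin at the centre of its underside, z up; rim 100 mm above it. A straw let go in it leans against the rim
- cup_floor (a point): centre of the cup's inner floor, 4 mm above its underside
- carousel: wooden turntable, 284 mm wide, top 22 mm above its origin, turning freely either way about its vertical z (friction 0.06 N m, no catch). Origin on the axis, 6 mm above the counter. Four grey rings (inner radius 33 mm, 20 mm high) on it, 95 mm from the axis at 45, 135, 225, 315 degrees from its x, hold the three bottles and the cup in any order. A 16 mm post in the middle carries the handle
- handle (a point): centre of the carousel's black handle: a bar 60 mm long along the carousel's x axis, 16 mm wide (y) and 30 mm high, with its centre 215 mm above the counter, on the turning axis; its top (230 mm) higher than the bottles and the cup, so a carried straw must clear it. Same axes as the carousel
- nipple_bottle: clear feeding bottle with white collar and orange silicone nipple, the only one with orange; 62 mm in diameter, 170 mm high, 140 g, loose in one of the rings. Origin at the centre of its underside, z up, 28 mm above the counter
- bottle_a: clear feeding bottle with a clear dome cap, 62 mm in diameter, 165 mm high, loose in one of the rings. Origin at the centre of its underside, z up
- bottle_b: clear feeding bottle with a white dome cap, 62 mm in diameter, 165 mm high, loose in one of the rings. Origin at the centre of its underside, z up
- base_plate: fixed white square plate under the carousel, 300 x 300 mm, 6 mm thick, with a blue arrow at the middle of one edge, on the side of its -x axis, pointing outward roughly towards the robot. Origin under the turning axis, on the counter
- front_spot (a point): the point 95 mm from the turning axis straight towards the blue arrow (along -x of the base plate), 28 mm above the counter: where the centre of the bottle at the front belongs. It does not turn with the carousel
- pacifier_case: pale green press-button pacifier case, 75 x 60 x 38 mm, loose, to be left alone. Origin at the centre of its underside
- formula_tin: tin with a blue band, 96 mm in diameter, 120 mm high, loose, to be left alone. Origin at the centre of its underside
- mug: blue ceramic mug, 76 mm in diameter, 85 mm high, loose, to be left alone. Origin at the centre of its underside
There are look-alikes about, which are no part of the job. Leave any green or yellow look-alike of the bottle_b alone.

How it is judged:
On the way, in this order (a step that is already met when the one before it is completed fails the run):
1. the straw stands in the stainless cup, let go (horizontal distance between straw_foot and cup_floor below 0.028 m and z of straw_foot in the frame of straw_cup between -0.002 and 0.02 m and angle between straw's own z axis and vertical below 0.65 rad and contact force between the fingers and straw below 0.1 N), for 0.2 s.
2. the nipple bottle is at the blue arrow, the carousel gripped and still (horizontal distance between nipple_bottle and front_spot below 0.015 m and angular speed of carousel below 0.08 rad/s and contact force between the fingers and carousel above 2 N), for 0.3 s.
At the end, for the whole second after the job is handed in: Straw let go in the cup (foot within 28 mm of its axis, 20 mm of its underside, lean under 0.65 rad); nipple bottle within 15 mm of the front spot; fingers grip the still carousel (over 2 N, under 0.08 rad/s); bottles and cup upright within 105 mm of the axis (all of step 1 and all of step 2 and angle between each of nipple_bottle, bottle_a, bottle_b, straw_cup's own z axis and vertical below 0.2 rad and horizontal distance between each of nipple_bottle, bottle_a, bottle_b, straw_cup and carousel below 0.105 m); the arm keeps its last pose, push and grip.
It fails at once if a bottle or the cup is tipped or lifted out of its ring (angle between any of nipple_bottle, bottle_a, bottle_b, straw_cup's own z axis and vertical above 0.35 rad or height (world z) of any of nipple_bottle, bottle_a, bottle_b, straw_cup above 0.055 m).
It fails at once if a bystander on the counter is pushed away (distance of any of pacifier_case, formula_tin, mug from where it was at the start of the episode above 0.03 m).
It also fails if it takes over 72 s, if anything falls off the work surface, if the arm or the gripper's body presses on something with over 40 N, if the wrist force passes 120 N, or if a joint passes its speed limit or range.

## Working session

There is one attempt and no reset: what is moved stays moved. The work goes in short steps, Python scripts to look and compute and a tool call to move; the robot and the scene stay as the last step left them, time stands still between calls to the robot, and variables do not carry over. Pictures are saved under pics/ and viewed, at most 10 in all, crops included, and the job is handed in when it is done.

Besides the shell and the picture viewer there is one more tool, called as name(argument=value, ...), one argument or row to a line, values as JSON. arm_command: Moves the arm, as the interface text tells. Its arguments: {"type":"object","properties":{"xyz":{"type":"array","items":{"type":"array","items":{"type":"number"}}},"spin":{"type":"array","items":{"type":"number"}},"jaw":{"type":"number"},"squeeze":{"type":"number"}},"required":["xyz","spin"]}

```bash
mkdir -p pics; cat > h.py <<'E'
from cell import *
import numpy as np, cv2, pickle
def snap(name, tag):
    c=read_camera(name); cv2.imwrite(f'pics/{tag}.png', c['img'][:,:,::-1]); pickle.dump(c,open(f'{tag}.pkl','wb')); return c
def world(c):
    h,w=c['depth'].shape
    u,v=np.meshgrid(np.arange(w),np.arange(h))
    K=np.array([[c['fx'],0,c['cx']],[0,c['fy'],c['cy']],[0,0,1.]])
    p=cv2.undistortPoints(np.stack([u,v],-1).reshape(-1,1,2).astype(np.float64),K,np.array(c['dist_coeffs'],float)).reshape(h,w,2)
    d=c['depth']
    P=np.stack([p[...,0]*d,-p[...,1]*d,-d,np.ones_like(d)],-1)
    W=P@np.array(c['world_from_camera']).T
    W=W[...,:3]; W[d==0]=np.nan
    return W
E
python3 - <<'E'
from h import *
s=observe(); print({k:np.round(v,3) for k,v in s.items()})
a=snap('top','top0');b=snap('side','side0')
for c in(a,b): print(np.round(c['world_from_camera'],3).tolist(),c['fx'],(c['depth']==0).mean())
cv2.imwrite('pics/both.png',np.vstack([cv2.resize(x['img'][:,:,::-1],(512,384)) for x in (a,b)])[:,:])
E
```

```text
{'time': np.float64(0.0), 'qpos': array([-1.43 ,  0.343,  1.525, -0.   ,  1.275, -0.146]), 'qvel': array([ 0.001, -0.001,  0.   ,  0.   ,  0.001,  0.001]), 'joint_efforts': array([-2.0000e-03, -4.3125e+01, -2.4422e+01,  7.2000e-02,  5.6000e-02,
       -0.0000e+00]), 'tool_pos': array([ 0.149, -0.503,  0.404]), 'tool_rot': array([-3.14 , -0.   ,  0.287]), 'contact_force': array([0.231, 0.296, 0.71 ]), 'torque': array([-0.023, -0.05 ,  0.018]), 'grip_force': np.float64(0.0), 'opening': np.float64(0.092)}
[[0.019, 0.998, -0.066, 0.555], [-1.0, 0.019, -0.011, 0.038], [-0.009, 0.066, 0.998, 1.652], [0.0, 0.0, 0.0, 1.0]] 471.98211018603365 0.0038859049479166665
[[0.989, 0.103, -0.109, 0.531], [-0.149, 0.684, -0.714, -0.705], [0.001, 0.722, 0.692, 0.877], [0.0, 0.0, 0.0, 1.0]] 350.51530366379995 0.004282633463541667
```

View pics/top0.png

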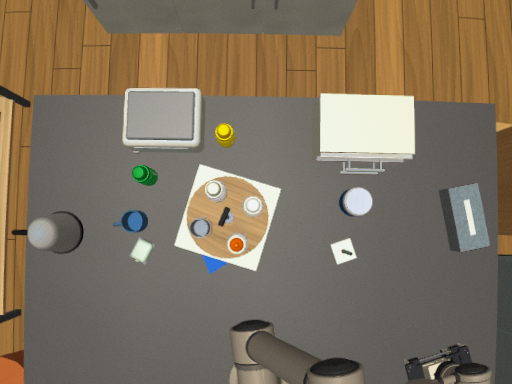

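View pics/side0.png

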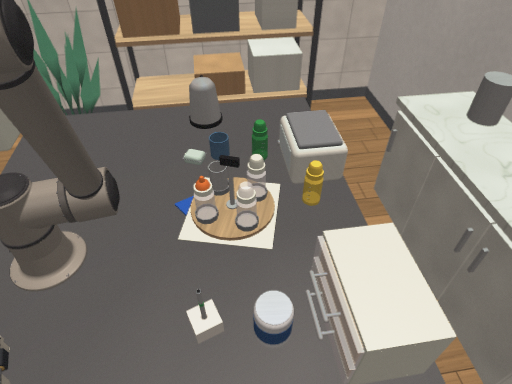

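The top view shows the carousel at about (228,217), the cup at (201,228), the orange nipple at (236,244), the arrow at (214,264) and the straw block at (343,251). The side view shows the straw standing in the block at (200,300). Next I'll measure these.

```bash
python3 - <<'E'
from h import *
c=pickle.load(open('top0.pkl','rb')); W=world(c); I=c['img'].astype(int); hsv=cv2.cvtColor(c['img'],cv2.COLOR_RGB2HSV)
v,u=np.mgrid[:384,:512]; X,Y,Z=W[...,0],W[...,1],W[...,2]
def box(a,b,e,f): return (u>=a)&(u<=b)&(v>=e)&(v<=f)
R=box(165,295,155,280)
# blue arrow
m=box(190,240,250,280)&(hsv[...,0]>100)&(hsv[...,0]<130)&(hsv[...,1]>150); print('arrow',m.sum(),W[m].mean(0).round(4))
# plate: minarearect in world over white low pixels
m=R&(hsv[...,1]<50)&(hsv[...,2]>170)&(Z<0.02)
print('plate z',np.nanmedian(Z[m])); r=cv2.minAreaRect(W[m][:,:2].astype(np.float32)*1000); print(r)
print(cv2.boxPoints(r))
# disk
m=R&(hsv[...,0]<25)&(hsv[...,1]>60)&(Z>0.018)&(Z<0.045); 
print('disk',m.sum(),cv2.minEnclosingCircle(W[m][:,:2].astype(np.float32)*1000))
m=box(229,244,236,252)&(hsv[...,1]>180)&(hsv[...,0]<20); print('orange',m.sum(),W[m].mean(0),np.nanmax(Z[m]))
m=R&(Z>0.205)&(Z<.26); print('handle',m.sum(),W[m].mean(0)); r=cv2.minAreaRect(W[m][:,:2].astype(np.float32)*1000);print(r,cv2.boxPoints(r))
for n,b in dict(cup=(188,214,216,240),ba=(203,228,178,203),bb=(242,265,193,218)).items():
    m=box(*b)&(Z>(0.11 if n=='cup' else .15))&(Z<.2); print(n,m.sum(),W[m].mean(0),np.nanmax(Z[m]),cv2.minEnclosingCircle(W[m][:,:2].astype(np.float32)*1000))
m=box(325,362,232,270)&(Z>0.04)&(Z<.06); print('block',W[m].mean(0),cv2.minAreaRect(W[m][:,:2].astype(np.float32)*1000))
m=box(325,362,232,270)&(Z>0.065); 
for p in sorted(W[m].round(4).tolist(),key=lambda p:p[2]): print(p)
t=cv2.resize(c['img'][160:280,165:365,::-1],(800,480),interpolation=cv2.INTER_CUBIC); cv2.imwrite('pics/crop1.png',t)
E
```

```text
arrow 200 [nan nan nan]
plate z 0.005278129990994307
((566.7953491210938, 122.67874908447266), (303.0732116699219, 302.5063171386719), 73.86201477050781)
[[379.38248  19.15448]
 [669.96857 -64.92763]
 [754.20825 226.20302]
 [463.62213 310.28513]]
disk 3508 ((566.503662109375, 122.1844482421875), 140.7620849609375)
orange 135 [nan nan nan] 0.20136898070658615
handle 113 [0.56587279 0.12261188 0.22764556]
((566.0863647460938, 123.23416137695312), (15.94582462310791, 59.29304122924805), 68.4298324584961) [[535.5849  126.71887]
 [590.7255  104.92035]
 [596.5878  119.74945]
 [541.4472  141.54797]]
cup 65 [0.52919008 0.20812932 0.12487934] 0.1332397199355655 ((528.1747436523438, 210.43319702148438), 30.967166900634766)
ba 248 [0.65146492 0.15865627 0.17887736] 0.1967298446005583 ((652.693115234375, 160.14434814453125), 28.089303970336914)
bb 249 [0.60336681 0.03613367 0.1793104 ] 0.19758749815533228 ((603.938720703125, 35.93947982788086), 28.11188507080078)
block [ 0.46010094 -0.27390104  0.04945111] ((459.3151550292969, -276.1238098144531), (71.32066345214844, 71.84573364257812), 19.20421
[... 157 characters left out ...]
, 0.0893]
[0.4639, -0.2726, 0.0965]
[0.4607, -0.2723, 0.0983]
[0.4578, -0.2712, 0.104]
[0.4645, -0.2741, 0.1056]
[0.4554, -0.2721, 0.116]
[0.4654, -0.2779, 0.1193]
[0.4653, -0.2746, 0.1194]
[0.4622, -0.2708, 0.1219]
[0.4592, -0.2703, 0.1248]
[0.463, -0.2717, 0.1337]
[0.4534, -0.2749, 0.1345]
[0.46, -0.2711, 0.1369]
[0.4568, -0.2708, 0.1382]
[0.4635, -0.2731, 0.1426]
[0.4606, -0.2722, 0.1469]
[0.4578, -0.2712, 0.1523]
[0.4645, -0.2733, 0.157]
[0.455, -0.2733, 0.1576]
[0.4647, -0.2758, 0.1604]
[0.4616, -0.2723, 0.1622]
[0.4618, -0.2783, 0.1637]
[0.4586, -0.2718, 0.1647]
[0.4589, -0.2744, 0.1676]
[0.456, -0.277, 0.1704]
[0.4622, -0.2737, 0.1706]
[0.456, -0.2735, 0.172]
[0.4594, -0.2761, 0.1745]
```

View pics/crop1.png

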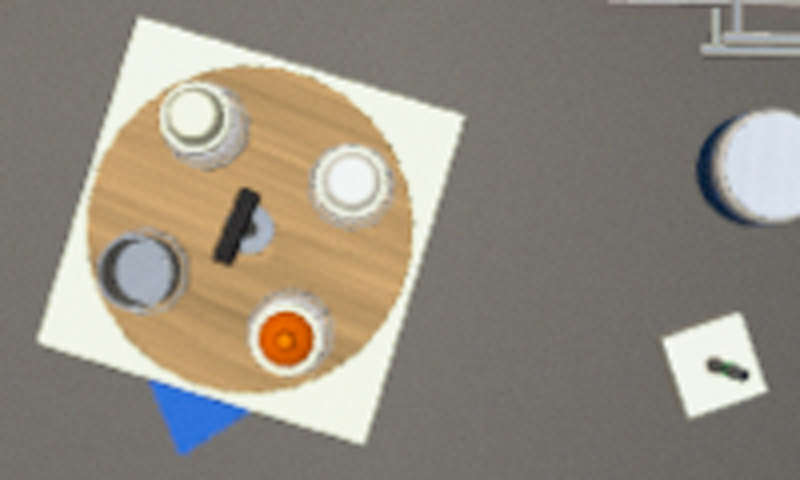

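The nipple bottle stands in the ring at about 203°, the cup is at 113.5° and the arrow points at 164°, so the carousel needs about -40°. I'll go above the straw first.

arm_command(
  xyz=[
    [15.5,11.4,0],
    [15.5,11.4,0],
    [15.5,11.4,0],
    [15.5,11.4,0],
    [15.5,11.4,0],
    [15.5,11.4,0],
    [15.5,11.4,0],
    [15.5,11.4,0],
    [15.5,11.4,0],
    [15.5,11.4,0],
    [15.5,11.4,0],
    [15.5,11.4,0],
    [15.5,11.4,0],
    [15.5,11.4,0],
    [15.5,11.4,0],
    [15.5,11.4,0],
    [15.5,11.4,0],
    [15.5,11.4,0],
    [15.5,11.4,0],
    [15.5,11.4,0],
  ],
  spin=[4.85,4.85,4.85,4.85,4.85,4.85,4.85,4.85,4.85,4.85,4.85,4.85,4.85,4.85,4.85,4.85,4.85,4.85,4.85,4.85],
  jaw=1,
  squeeze=15,
)

```text
time: 2.1
tool_pos: [0.4591, -0.275, 0.4043]
tool_rot: [-3.141, -0.001, 1.983]
contact_force: [1.0, -0.3, 0.0]
opening: 0.0921
grip_force: 0.0
```

```bash
python3 - <<'E'
from h import *
c=snap('wrist','w1'); s=observe(); print(s['tool_pos'],np.degrees(s['tool_rot']))
W=world(c); Z=W[...,2]
m=(Z>0.155)&(Z<.18)&(abs(W[...,0]-.459)<.03)&(abs(W[...,1]+.275)<.03); print(m.sum(),W[m].mean(0), cv2.minEnclosingCircle(W[m][:,:2].astype(np.float32)*1000) if m.any() else '')
m=(Z>0.045)&(Z<.055)&(abs(W[...,0]-.459)<.06)&(abs(W[...,1]+.275)<.06); print(m.sum(),cv2.minAreaRect(W[m][:,:2].astype(np.float32)*1000))
m=(Z>0.06)&(Z<.17)&(abs(W[...,0]-.459)<.03)&(abs(W[...,1]+.275)<.03)
for lo in (.06,.08,.1,.12,.14): k=m&(Z>lo)&(Z<lo+.02); print(lo,k.sum(),W[k].mean(0))
E
```

```text
[ 0.46068082 -0.27359592  0.40429439] [ 1.79921845e+02 -6.18597426e-02  1.13948999e+02]
253 [ 0.45711413 -0.27334469  0.16751412] ((457.6344909667969, -274.4881591796875), 6.104339599609375)
3297 ((457.82220458984375, -274.72393798828125), (70.03117370605469, 70.31729125976562), 19.655677795410156)
0.06 38 [ 0.45605426 -0.27054929  0.07072678]
0.08 51 [ 0.4560407  -0.27061757  0.09026845]
0.1 51 [ 0.45579391 -0.27014045  0.11120415]
0.12 85 [ 0.45612091 -0.27063661  0.12935686]
0.14 93 [ 0.45599171 -0.27054998  0.15053979]
```

View pics/w1.png

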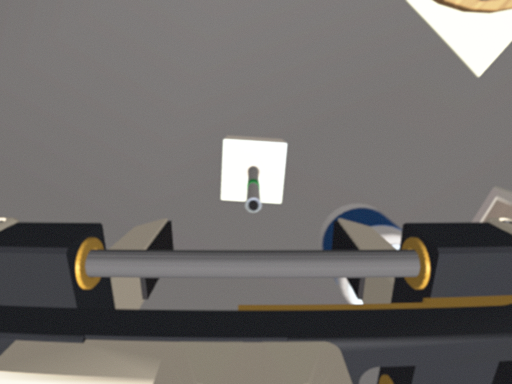

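The straw stands upright at (253,205), between the fingers, and the wrist and top measurements agree to about 2 mm. Next I descend, close and lift.

arm_command(
  xyz=[
    [-0.5,0,-12],
    [-0.5,0,-12],
    [0,0,-12],
    [0,0,-12],
    [0,0,-12],
    [0,0,-12],
    [0,0,-10],
    [0,0,-8],
    [0,0,0],
    [0,0,0],
  ],
  spin=[0,0,0,0,0,0,0,0,0,0],
)

```text
time: 3.15
tool_pos: [0.4577, -0.2756, 0.3148]
tool_rot: [3.141, 0.0, 1.98]
contact_force: [-0.1, -0.7, 0.5]
opening: 0.0919
grip_force: 0.0
```

arm_command(
  xyz=[
    [0,0,0],
    [0,0,0],
    [0,0,0],
    [0,0,0],
    [0,0,0],
    [0,0,0],
    [0,0,0],
    [0,0,0],
    [0,0,0],
    [0,0,0],
  ],
  spin=[0,0,0,0,0,0,0,0,0,0],
  jaw=-1,
  squeeze=15,
)

```text
time: 4.15
tool_pos: [0.4575, -0.2756, 0.3147]
tool_rot: [3.141, -0.0, 1.98]
contact_force: [-0.6, 0.4, 0.7]
opening: 0.0161
grip_force: 0.0
```

arm_command(
  xyz=[
    [0,0,0],
    [0,0,0],
    [0,0,0],
    [0,0,0],
    [0,0,3],
    [0,0,5],
    [0,0,8],
    [0,0,12],
    [0,0,16],
    [0,0,16],
    [0,0,16],
    [0,0,16],
    [0,0,16],
    [0,0,16],
    [0,0,16],
    [0,0,10],
    [0,0,0],
    [0,0,0],
  ],
  spin=[0,0,0,0,0,0,0,0,0,0,0,0,0,0,0,0,0,0],
)

```text
time: 5.95
tool_pos: [0.4574, -0.2755, 0.4646]
tool_rot: [-3.142, -0.0, 1.98]
contact_force: [0.5, 0.5, -0.1]
opening: 0.0115
grip_force: 15.0
```

```bash
python3 - <<'E'
from h import *
s=observe(); print(s['tool_pos'],s['opening'],s['grip_force'])
a=snap('side','s2'); W=world(a); x0,y0,z0=s['tool_pos']
for lo in np.arange(0.1,.34,.02):
    m=(abs(W[...,0]-x0)<.04)&(abs(W[...,1]-y0)<.04)&(W[...,2]>lo)&(W[...,2]<lo+.02); print(round(lo,2),m.sum(),W[m].mean(0) if m.any() else '')
E
```

```text
[ 0.45740155 -0.27545273  0.46459032] 0.011523611605906333 14.995974898338318
0.1 0 
0.12 0 
0.14 0 
0.16 25 [ 0.45854746 -0.28055146  0.17079322]
0.18 26 [ 0.45837245 -0.2803264   0.18976451]
0.2 29 [ 0.45856133 -0.28088293  0.21065711]
0.22 29 [ 0.4587341  -0.28061788  0.23038685]
0.24 31 [ 0.45851363 -0.28023011  0.24953216]
0.26 36 [ 0.45863344 -0.28058764  0.26993367]
0.28 72 [ 0.46156633 -0.28316919  0.29304629]
0.3 152 [ 0.46030144 -0.28475497  0.30999691]
0.32 52 [ 0.46612351 -0.28034703  0.32625027]
```

arm_command(
  xyz=[
    [-3,12,0],
    [-6,24,0],
    [-6,24,0],
    [-6,24,0],
    [-6,24,0],
    [-6,24,0],
    [-6,24,0],
    [-6,24,0],
    [-6,24,0],
    [-6,24,0],
    [-3,24,0],
    [0,24,0],
    [0,24,0],
    [0,24,0],
    [0,24,0],
    [0,24,0],
    [0,24,0],
    [0,24,0],
    [0,24,0],
    [0,24,0],
  ],
  spin=[0,0,0,0,0,0,0,0,0,0,0,0,0,0,0,0,0,0,0,0],
)

```text
time: 8.0
tool_pos: [0.3966, 0.1937, 0.4642]
tool_rot: [-3.14, -0.0, 1.98]
contact_force: [0.5, 0.6, 0.4]
opening: 0.0116
grip_force: 15.0
```

arm_command(
  xyz=[
    [4,10,0],
    [12,5,0],
    [12,2,0],
    [12,0,0],
    [12,0,0],
    [12,0,0],
    [12,0,0],
    [12,0,0],
    [12,0,0],
    [12,0,0],
    [12,0,0],
    [8,0,0],
    [0,0,0],
    [0,0,0],
    [0,0,0],
  ],
  spin=[0,0,0,0,0,0,0,0,0,0,0,0,0,0,0],
)

```text
time: 9.5
tool_pos: [0.5292, 0.2095, 0.4648]
tool_rot: [-3.141, -0.0, 1.98]
contact_force: [0.4, -0.3, 0.1]
opening: 0.0116
grip_force: 15.0
```

```bash
python3 - <<'E'
from h import *
s=observe(); print(s['tool_pos'],s['opening'],s['grip_force'])
a=snap('wrist','w3'); snap('top','t3');b=snap('side','s3')
W=world(b); 
for lo in (.15,.17,.19,.21,.23,.25):
    m=(abs(W[...,0]-s['tool_pos'][0])<.025)&(abs(W[...,1]-s['tool_pos'][1])<.025)&(W[...,2]>lo)&(W[...,2]<lo+.02); print(lo,m.sum(),W[m].mean(0) if m.any() else '')
W=world(a)
m=(abs(W[...,0]-.528)<.045)&(abs(W[...,1]-.21)<.045)&(W[...,2]>.115)&(W[...,2]<.138); print(m.sum(),cv2.minEnclosingCircle(W[m][:,:2].astype(np.float32)*1000), cv2.fitEllipse(W[m][:,:2].astype(np.float32)*1000))
cv2.imwrite('pics/c3.png',np.hstack([a['img'][:,:,::-1][:, :400],cv2.resize(b['img'][130:290,130:290,::-1],(384,384))]))
E
```

```text
[0.52920427 0.20949095 0.46478816] 0.011601742912392455 14.99604731798172
0.15 10 [0.53007554 0.20453293 0.16570294]
0.17 17 [0.52965279 0.20417502 0.18262541]
0.19 18 [0.53049143 0.20414143 0.20056202]
0.21 20 [0.52943882 0.20473092 0.22134736]
0.23 18 [0.53034357 0.20500351 0.23969609]
0.25 21 [0.52968904 0.20453788 0.25987213]
614 ((528.4108276367188, 210.15814208984375), 31.0367431640625) ((528.1788330078125, 210.83453369140625), (57.977630615234375, 58.32030487060547), 22.76369857788086)
```

View pics/c3.png

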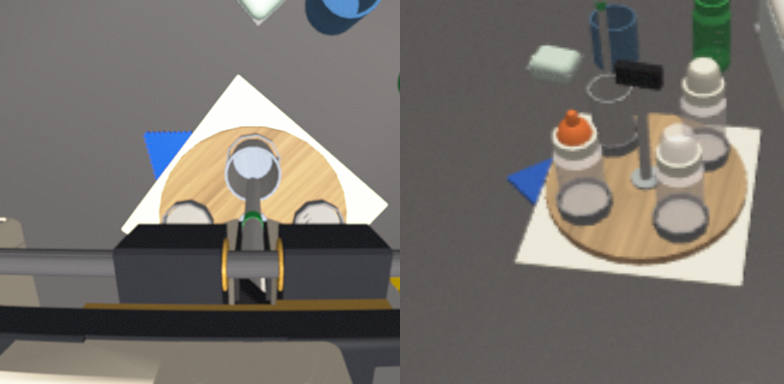

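The straw hangs upright over the cup: rim at (528,210) mm, tool at (529,209.5). Lower and release.

arm_command(
  xyz=[
    [0,0,-8],
    [0,0,-10],
    [0,0,-10],
    [0,0,-10],
    [0,0,-10],
    [0,0,-10],
    [0,0,-10],
    [0,0,-10],
    [0,0,-10],
    [0,0,-10],
    [0,0,-8],
    [0,0,-8],
    [0,0,-5],
    [0,0,-3],
    [0,0,0],
    [0,0,0],
  ],
  spin=[0,0,0,0,0,0,0,0,0,0,0,0,0,0,0,0],
)

```text
time: 11.25
tool_pos: [0.5296, 0.2095, 0.343]
tool_rot: [3.141, 0.0, 1.98]
contact_force: [0.3, -0.8, 0.2]
opening: 0.0118
grip_force: 15.0
```

arm_command(
  xyz=[
    [0,0,0],
    [0,0,0],
    [0,0,0],
    [0,0,0],
    [0,0,0],
    [0,0,0],
    [0,0,0],
    [0,0,0],
    [0,0,0],
    [0,0,0],
    [0,0,0],
    [0,0,0],
    [0,0,0],
    [0,0,0],
  ],
  spin=[0,0,0,0,0,0,0,0,0,0,0,0,0,0],
  jaw=1,
)

```text
time: 12.65
tool_pos: [0.5295, 0.2094, 0.3427]
tool_rot: [3.141, 0.0, 1.98]
contact_force: [0.3, 0.7, 0.7]
opening: 0.0921
grip_force: 0.0
```

arm_command(
  xyz=[
    [0,0,5],
    [0,0,10],
    [0,0,10],
    [0,0,10],
    [0,0,10],
    [0,0,10],
    [0,0,15],
    [0,0,15],
    [0,0,15],
    [0,0,15],
    [0,0,0],
    [0,0,0],
  ],
  spin=[0,0,0,0,0,0,0,0,0,0,0,0],
)

```text
time: 13.85
tool_pos: [0.5294, 0.2094, 0.4577]
tool_rot: [3.141, 0.0, 1.98]
contact_force: [0.1, 0.9, 0.2]
opening: 0.0919
grip_force: 0.0
```

```bash
python3 - <<'E'
from h import *
a=snap('wrist','w4'); b=snap('side','s4'); s=observe(); print(s['tool_pos'],s['opening'])
cv2.imwrite('pics/c4.png',np.hstack([a['img'][:,:,::-1][:, :400],cv2.resize(b['img'][130:290,130:290,::-1],(384,384))]))
E
```

```text
[0.52938992 0.20940364 0.45688459] 0.09132151860211928
```

View pics/c4.png

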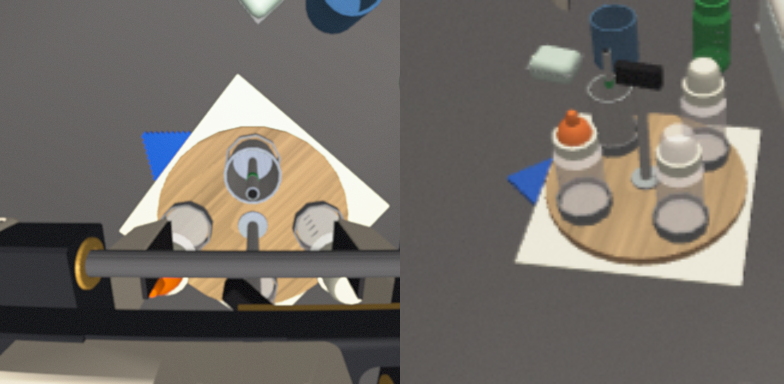

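The straw stands free in the cup, its top at (252,193) in the wrist view. Now to the handle.

arm_command(
  xyz=[
    [2,-5,0],
    [3,-6,0],
    [3,-7,0],
    [3,-7,0],
    [3,-7,0],
    [3,-7,0],
    [3,-7,0],
    [3,-7,0],
    [3,-7,0],
    [3,-7,0],
    [3,-7,0],
    [3,-7,0],
    [2,-6,0],
    [0,0,0],
    [0,0,0],
  ],
  spin=[3,3.5,3.5,3.5,3.5,3.5,3.5,3.5,3.5,3.5,3.5,3.5,3.5,0,0],
  jaw=0.3,
  squeeze=25,
)

```text
time: 15.45
tool_pos: [0.5665, 0.1225, 0.4571]
tool_rot: [-3.141, -0.001, 2.763]
contact_force: [-0.5, -0.5, -0.1]
opening: 0.0601
grip_force: 0.0
```

```bash
python3 - <<'E'
from h import *
a=snap('wrist','w5'); t=snap('top','t5'); s=observe(); print(s['tool_pos'],np.degrees(s['tool_rot']),s['opening'])
W=world(a); m=(abs(W[...,0]-.566)<.05)&(abs(W[...,1]-.1227)<.05)&(W[...,2]>.218)&(W[...,2]<.24)
print(m.sum(),cv2.minAreaRect(W[m][:,:2].astype(np.float32)*1000))
cv2.imwrite('pics/c5.png',np.hstack([a['img'][:,:,::-1][:, :400],cv2.resize(t['img'][165:285,165:285,::-1],(384,384))]))
E
```

```text
[0.56642966 0.1227347  0.45738316] [-1.79995327e+02 -3.92273280e-02  1.58377800e+02] 0.05988821313582802
1702 ((565.9002075195312, 123.63932800292969), (15.967077255249023, 59.458229064941406), 68.05233001708984)
```

View pics/c5.png

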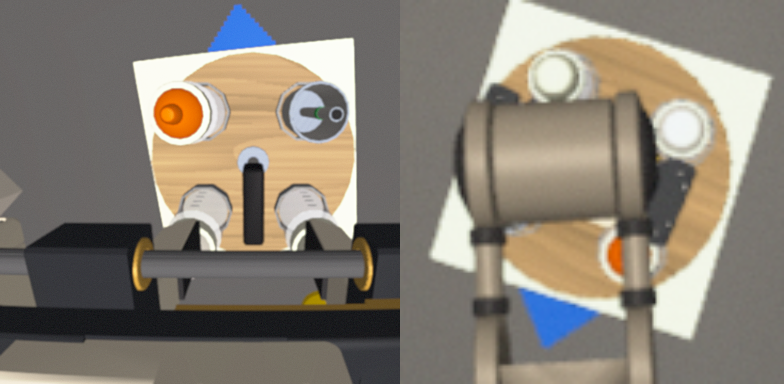

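The handle at (253,205) is centred and aligned with the jaws. Descend and grip it.

arm_command(
  xyz=[
    [0,0,-8],
    [0,0,-10],
    [0,0,-10],
    [0,0,-10],
    [0,0,-10],
    [0,0,-10],
    [0,0,-10],
    [0,0,-6],
    [0,0,-4],
    [0,0,0],
  ],
  spin=[0,0,0,0,0,0,0,0,0,0],
)

```text
time: 16.55
tool_pos: [0.5665, 0.1224, 0.3793]
tool_rot: [-3.141, -0.001, 2.765]
contact_force: [0.2, -0.4, -0.4]
opening: 0.0598
grip_force: 0.0
```

arm_command(
  xyz=[
    [0,0,0],
    [0,0,0],
    [0,0,0],
    [0,0,0],
    [0,0,0],
    [0,0,0],
    [0,0,0],
    [0,0,0],
    [0,0,0],
    [0,0,0],
    [0,0,0],
    [0,0,0],
  ],
  spin=[0,0,0,0,0,0,0,0,0,0,0,0],
  jaw=-1,
  squeeze=25,
)

```text
time: 17.75
tool_pos: [0.5666, 0.1228, 0.3798]
tool_rot: [3.14, 0.0, 2.765]
contact_force: [2.2, 4.5, -1.0]
opening: 0.016
grip_force: 25.0
```

Gripped. Turn gently by -40°.

arm_command(
  xyz=[
    [0,0,0],
    [0,0,0],
    [0,0,0],
    [0,0,0],
    [0,0,0],
    [0,0,0],
    [0,0,0],
    [0,0,0],
    [0,0,0],
    [0,0,0],
    [0,0,0],
    [0,0,0],
    [0,0,0],
    [0,0,0],
    [0,0,0],
    [0,0,0],
    [0,0,0],
    [0,0,0],
    [0,0,0],
    [0,0,0],
  ],
  spin=[-0.5,-0.8,-1,-1.2,-1.2,-1.2,-1.2,-1.2,-1.2,-1.2,-1.2,-1.2,-1.2,-1.2,-1.2,-1.2,-1.2,-1.2,-1.2,-1.2],
)

```text
time: 19.75
tool_pos: [0.5667, 0.1229, 0.3798]
tool_rot: [3.14, -0.0, 2.368]
contact_force: [2.2, 5.3, -1.1]
opening: 0.0155
grip_force: 25.0
```

arm_command(
  xyz=[
    [0,0,0],
    [0,0,0],
    [0,0,0],
    [0,0,0],
    [0,0,0],
    [0,0,0],
    [0,0,0],
    [0,0,0],
    [0,0,0],
    [0,0,0],
    [0,0,0],
    [0,0,0],
    [0,0,0],
    [0,0,0],
    [0,0,0],
    [0,0,0],
    [0,0,0],
    [0,0,0],
    [0,0,0],
    [0,0,0],
  ],
  spin=[-1.2,-1.2,-1.2,-1.2,-1.2,-1.2,-1.2,-1.2,-1.2,-1.2,-1.2,-1.2,-1,-0.8,-0.5,0,0,0,0,0],
)

```text
time: 21.75
tool_pos: [0.5668, 0.123, 0.3798]
tool_rot: [3.14, -0.001, 2.078]
contact_force: [3.8, 6.8, -1.1]
opening: 0.0155
grip_force: 25.0
```

```bash
python3 - <<'E'
from h import *
a=snap('wrist','w6'); t=snap('top','t6');b=snap('side','s6'); s=observe(); print(s['tool_pos'],np.degrees(s['tool_rot']),s['opening'],s['grip_force'],s['contact_force'])
f=np.array([.5666,.1227])+.095*np.array([np.cos(np.radians(163.9)),np.sin(np.radians(163.9))]); print('front',f)
for n,c in dict(t=t,a=a,b=b).items():
    W=world(c); hsv=cv2.cvtColor(c['img'],cv2.COLOR_RGB2HSV)
    m=(hsv[...,0]<16)&(hsv[...,1]>180)&(W[...,2]>.17)&(W[...,2]<.22)&(np.hypot(W[...,0]-.5666,W[...,1]-.1227)<.14); print(n,m.sum(),W[m].mean(0) if m.any() else '',cv2.minEnclosingCircle(W[m][:,:2].astype(np.float32)*1000) if m.any() else '')
cv2.imwrite('pics/c6.png',np.hstack([a['img'][:,:,::-1][:, :400],cv2.resize(b['img'][130:290,130:290,::-1],(384,384))]))
E
```

```text
[0.56679723 0.12298637 0.37984997] [ 1.79891644e+02 -3.03013554e-02  1.19036136e+02] 0.015644608819669736 25.004206097801216 [ 3.32350835  6.60420854 -1.2181222 ]
front [0.47532598 0.14904489]
t 115 [0.4760034  0.14806905 0.17939279] ((476.3447265625, 148.30511474609375), 19.773229598999023)
a 3075 [0.47817339 0.15200798 0.18000814] ((475.2274169921875, 149.80540466308594), 19.894081115722656)
b 90 [0.47603108 0.13896245 0.18009046] ((475.53857421875, 141.12374877929688), 17.539493560791016)
```

View pics/c6.png

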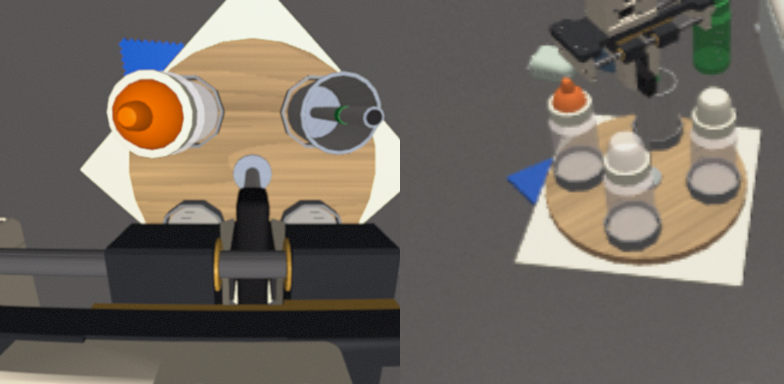

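The orange nipple at (148,115) is in line with the arrow at (150,55), within about 1 mm of the front spot. The straw leans on the cup rim at (373,117) and the handle is held at 25 N.

```bash
python3 -c "
from cell import *
print(hand_in())"
```

```text
the job is handed in; nothing more can be done
None
```

The straw is let go in the stainless cup, the orange-nipple bottle is within about 1 mm of the front spot at the blue arrow, and the gripper still holds the handle at 25 N; the job is handed in, but no verdict was returned.

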